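Rock the jammed bridge pylon free of its socket

ROBOT

A 6-joint arm with a two-finger parallel gripper is mounted at the origin on the work surface. World frame = base frame: x ahead of the robot, y to its left, z up, the work surface at z = 0. Lengths are in m, angles in rad, forces in N, time in s.
With the tool pointing down it reaches from about 0.275 to 0.875 m from the base axis. Payload 12.5 kg.
Tool frame: the origin (TCP) lies on the centre line of the jaws, within the pads' length; the fingertips stand r.finger_overhang ahead of it and the grasp point (between the pads) lies 3 mm ahead of it (r.finger_overhang is the distance from the TCP to the fingertips, in m); z points along the fingers, y is the line along which they close (so a half turn about z gives the same grasp; the last joint's range is limited). The gripper opens to 85 mm and grips with 20 to 120 N. Pads are 22 mm wide; open, the fingers measure 114 mm over their backs; the gripper's body (76 mm by 85 mm) begins 54 mm behind the grasp point. The pads swing forward as they close: fully open they stand 13 mm farther back than shut.
Start: joints at [1.184, 0.351, 1.652, -0, 1.139, -0.085], TCP at [0.163, 0.525, 0.229] pointing down, gripper open.
Joint ranges: [-2.75, 2.75], [-0.79, 2.1], [0.01, 2.65], [-1.57, 4.71], [0.07, 3.14], [-2.87, 2.87]. Speed limits (rad/s): [2.22, 2.22, 2.79, 3.14, 3.14, 3.14].

INTERFACE

Orientations are given as a unit quaternion [x, y, z, w].
In Python, from cell import r, optics gives the robot as it stands. The module is installed in compiled form; this text tells all that it offers. Calls block until the motion is done:
- r.move_to(position, orientation): joint-space move of the TCP to a pose.
- r.move_linear(position, rot=None, vel=0.15): straight line of the TCP; rot=None keeps the orientation; vel is the mean speed in m/s.
- r.set_joints(angles): joint-space move.
- r.set_gripper(opening, squeeze=None): opening from 0.0 (shut) to 1.0 (fully open); squeeze is the grip in N (None keeps the last); returns when the fingers have stopped.
- r.sleep(seconds).
- r.inverse_kinematics(position, orientation): joint angles nearest the present ones, or None.
- optics.get_image(name): name is "side" or "top"; returns a dict with "pixels" (384x512x3 uint8, red, green, blue), "depth" (384x512 float32, m along the optical axis (not along the pixel's ray), 0 where there is no reading), "fx", "fy", "cx", "cy" (pixels), "camera_from_world" (4x4, takes a point from world to camera coordinates). Camera axes: x right, y down, z forward; pixel columns grow to the right and rows downward; lengths in m; the calibration is good to about 2 mm. A picture is of the moment at which its call begins.
A pose or a line that the arm cannot do raises r.PlanningError and nothing moves.
- r.hand_in(): hands the job in; it is judged then, once.
Readings, each from a call of its own:
- r.current_t(): time.
- r.current_q(): joint angles.
- r.current_qvel(): joint speeds.
- r.current_effort(): joint torques, N m.
- r.current_tool_pos(): TCP position.
- r.current_ee_rot(): TCP orientation.
- r.current_contact_force(): force on the tool from outside, world axes, zero at the start.
- r.current_torque(): the same for the moment, N m.
- r.current_opening(): opening from 0.0 (shut) to 1.0 (fully open).
- r.current_finger_force(): force on a finger pad.
Only numpy, scipy, OpenCV 4.12 (cv2) and the standard library are available. Lean on these libraries where they do the work, as an engineer would, in place of code of your own. Each camera call takes 0.05 s, during which the arm holds its last target. There are 200 camera calls.

TASK

The stainless steel bridge pylon is jammed in its grey socket and will not pull straight out: take it by the top and rock it to both sides, towards one orange grip pad and then the other, until both pads have been pushed back and its foot is free. Lift it straight out and finish holding it upright over the socket, still in the gripper, with its foot just clear: about two centimetres above the socket's top. Leave the toys and the tube rack around it alone.

Things in the scene. Friction and masses are not known exactly. Their poses are not given: they have to be found in the camera images.
- socket: Fixed bridge socket: black base plate 120 x 130 x 10 mm with a grey box 57 (x) x 84 (y) mm on it, open on top, its top 60 mm above the table. Origin: centre of the underside, on the table; z up. Its y axis is the rocking direction: one orange pad on the +y side of the pylon, one on the -y side.
- socket_mouth (a point): Centre of the socket's open top, 60 mm above the table; axes as the socket's.
- well_floor (a point): Centre of the socket well's floor, 10 mm above the table, on which the pylon's foot stands. For the first 14 mm up the well is 35 mm wide along y and locates the foot; above that it is 72 mm wide, so the foot can rock. Along x it is 33 mm wide all the way, so the pylon rocks only along y.
- pylon: Loose stainless steel bridge pylon, about 0.3 kg (varies), 156 mm tall, standing in the socket, axes along the socket's. Origin: centre of the foot's underside; z up along it. Foot: 30 (x) x 32 (y) mm, 32 mm high, its lower edges rounded with radius 12 mm, so it rolls side to side about a line some 12 mm above its underside. Above the foot it is 30 (x) x 20 (y) mm.
- pylon_shoulder (a point): Centre of the pylon at its flat shoulder, 32 mm above its underside, where the 32 mm wide foot narrows to the 20 mm wide neck. When seated the shoulder is 5 mm below the pads, which overhang it by 3.5 to 5.5 mm on each side, so it cannot be pulled straight out.
- pylon_grip (a point): Centre of the pylon's solid grip panel, on its axis, 128 mm above the underside; axes as the pylon's. The panel reaches from 105 to 150 mm, 30 mm wide along x, its two flat faces 20 mm apart along y. Gripped across y, it cannot turn in the fingers when rocked. Two thin dark rods lie across the top, to 156 mm.
- pad_left (a joint): How far (m) the orange pad on the socket's +y side is pushed outwards: 0 = closed, its face 10.5 mm from the centre plane; 0.010 = its stop. Block 32 x 12 x 13 mm, 47 to 60 mm above the table. Starts at 0 to 0.002; slides against about 12 N of friction and stays put. Leaning the gripper and pylon to +y pushes it: to about 6 mm at 0.19 rad, 7.5 mm at 0.25 rad; 0.3 rad is the most.
- pad_right (a joint): The same for the pad on the socket's -y side, pushed outwards (to -y) by leaning the pylon to -y: 0 = closed, 0.010 = its stop. Both pads must be back some 6 mm or more (6.5 is comfortable) for the 32 mm wide foot to pass upright between them.
- fire_engine: Bystander: red toy fire engine, 130 x 52 x 70 mm, loose on the table. Origin: centre of its underside.
- bus: Bystander: silver toy bus, 145 x 50 x 68 mm, loose. Origin: centre of its underside.
- hedge: Bystander: green hedge block, 130 x 40 x 53 mm, loose. Origin: centre of its underside.
- wagon: Bystander: blue toy wagon, 97 x 40 x 48 mm, loose. Origin: centre of its underside.
- figure: Bystander: small wooden figure, 26 mm across, 51 mm tall, standing loose. Origin: centre of its underside.
- rack_tube (a point): Bystander: a tube of the turning carousel rack of clear tubes with figures (180 mm across, 236 mm tall) at the far right of the table; the point is on the tube's axis, 100 mm above the table, 64 mm from the rack's axis.

How it is judged:
On the way:
1. the pylon has been rocked to both sides while its foot is still in the socket: both pads stand back more than 3.5 mm with the foot lifted less than 25 mm (value of joint each of pad_left, pad_right above 0.0035 m and z of pylon in the frame of socket below 0.035 m), for 0.1 s.
At the end, for the whole second after the job is handed in: The pylon is held by the fingers, still (under 30 mm/s) and upright (within 0.2 rad), above the socket (within 30 mm of its centre), its underside 3 to 50 mm above the socket's top and not touching the socket (z of pylon in the frame of socket_mouth between 0.003 and 0.05 m and horizontal distance between pylon and socket_mouth below 0.03 m and angle between pylon's own z axis and vertical below 0.2 rad and contact force between pylon and socket below 0.1 N and contact force between the fingers and pylon above 2 N and linear speed of pylon below 0.03 m/s); the arm keeps its last pose, push and grip.
It fails at once if a toy, or a tube of the rack, is moved more than 15 mm (distance of any of fire_engine, bus, hedge, wagon, figure, rack_tube from where it was at the start of the episode above 0.015 m).
It also fails if it takes over 48 s, if anything falls off the work surface, if the arm or the gripper's body presses on something with over 40 N, if the wrist force passes 120 N, or if a joint passes its speed limit or range.

## Working session

There is one attempt and no reset: what is moved stays moved. The work goes in short steps, each a Python script; the robot and the scene stay as the last script left them, time stands still between calls to the robot, and variables do not carry over. Pictures are saved under pics/ and viewed, at most 10 in all, crops included, and the job is handed in when it is done.

```bash
mkdir -p pics; cat > h.py <<'E'
import numpy as np, cv2
from cell import r, optics
def cloud(im):
    d=im["depth"]; v,u=np.mgrid[:d.shape[0],:d.shape[1]]
    P=np.stack([(u-im["cx"])/im["fx"]*d,(v-im["cy"])/im["fy"]*d,d,np.ones_like(d)],-1)
    return (P@np.linalg.inv(im["camera_from_world"]).T)[...,:3]
E
python3 - <<'E'
from h import *
for n in("top","side"):
    i=optics.get_image(n); np.savez(n+".npz",**i); cv2.imwrite(f"pics/{n}0.png",i["pixels"][...,::-1])
    T=np.linalg.inv(i["camera_from_world"]); print(n,i["fx"],i["cx"],i["cy"],T.round(3).tolist())
print(r.finger_overhang,r.current_ee_rot(),r.current_t())
E
```

```text
top 365.1832097023258 256.9030369869045 184.47407687930084 [[0.028, -0.997, 0.073, 0.515], [-1.0, -0.027, 0.013, -0.005], [-0.011, -0.074, -0.997, 1.116], [0.0, 0.0, 0.0, 1.0]]
side 490.82156286606363 252.57324916780746 187.47754120934025 [[0.901, -0.32, 0.294, 0.188], [-0.434, -0.647, 0.627, -0.84], [-0.01, -0.692, -0.722, 1.098], [0.0, 0.0, 0.0, 1.0]]
0.022 [ 1.50334271e-01  9.88635081e-01 -5.16750827e-04 -1.25804363e-04] 0.1
```

View pics/top0.png

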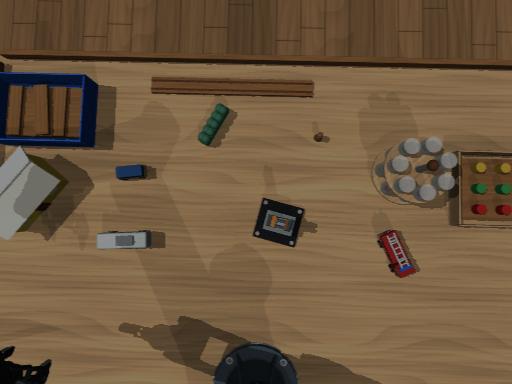

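View pics/side0.png

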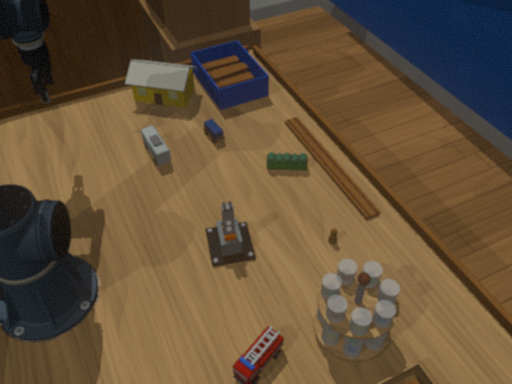

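Top view: the socket's black plate is centred near (279,222), turned about 12°, with the hedge, figure, bus and engine well away. Side view: the socket is at (230,240) and the pylon top at (227,208).

```bash
python3 - <<'E'
from h import *
t=dict(np.load("top.npz"));s=dict(np.load("side.npz"))
a=cv2.resize(t["pixels"][190:255,245:315],None,fx=6,fy=6,interpolation=cv2.INTER_CUBIC)
b=cv2.resize(s["pixels"][195:270,200:260],None,fx=5.2,fy=5.2,interpolation=cv2.INTER_CUBIC)
b=b[:390];a=a[:390]
cv2.imwrite("pics/crop.png",np.hstack([a,b])[...,::-1])
for n,i,(r0,r1,c0,c1) in(("top",t,(190,255,245,315)),("side",s,(195,270,200,260))):
    W=cloud(i); m=np.zeros(W.shape[:2],bool); m[r0:r1,c0:c1]=1
    hsv=cv2.cvtColor(i["pixels"],cv2.COLOR_RGB2HSV)
    o=m&(hsv[...,0]<18)&(hsv[...,1]>150)&(hsv[...,2]>110)&(W[...,2]>.03)
    print(n,"orange",o.sum(),np.median(W[o],0))
    k=m&(W[...,2]>.004)&(W[...,2]<.016)
    c=cv2.findContours((m&(W[...,2]>.005)).astype(np.uint8),0,2)[0]
    c=max(c,key=cv2.contourArea); print("area rect px",cv2.minAreaRect(c))
    P=W[k][:,:2].astype(np.float32); print("plate",len(P),cv2.minAreaRect(P), W[k][:,2].mean())
    for lo,hi in((.05,.066),(.11,.152),(.145,.17)):
        q=m&(W[...,2]>lo)&(W[...,2]<hi); Q=W[q].astype(np.float32)
        if len(Q)>4: print(lo,len(Q),Q.mean(0),cv2.minAreaRect(Q[:,:2]))
E
```

```text
top orange 37 [ 0.48857079 -0.04029185  0.06119647]
area rect px ((278.1742858886719, 222.34649658203125), (44.31797409057617, 41.934593200683594), 14.931416511535645)
plate 1242 ((0.48518964648246765, -0.06086807698011398), (0.19284717738628387, 0.20692482590675354), 1.6606166362762451) 0.00972317615682609Traceback (most recent call last):
  File "<stdin>", line 18, in <module>
cv2.error: OpenCV(4.12.0) /io/opencv/modules/imgproc/src/convhull.cpp:143: error: (-215:Assertion failed) total >= 0 && (depth == CV_32F || depth == CV_32S) in function 'convexHull'
```

View pics/crop.png

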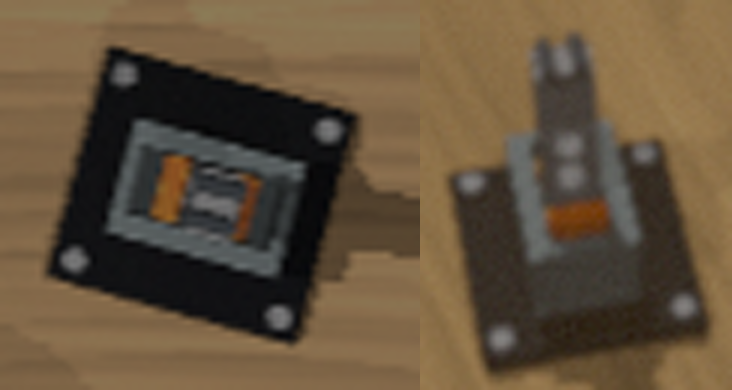

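The crop shows the grey box's long side running left to right, falling about 14° to the right. One orange pad is left at (172,190) and one right at (248,208), with the rods between them.

```bash
cat >> h.py <<'E'
def ray(i,uv,z):
    T=np.linalg.inv(i["camera_from_world"]); uv=np.atleast_2d(uv).astype(float)
    d=np.c_[(uv[:,0]-i["cx"])/i["fx"],(uv[:,1]-i["cy"])/i["fy"],np.ones(len(uv))]@T[:3,:3].T
    return T[:3,3]+d*((z-T[2,3])/d[:,2])[:,None]
E
python3 - <<'E'
from h import *
t=dict(np.load("top.npz"));s=dict(np.load("side.npz"))
for n,i,(r0,r1,c0,c1),f in(("top",t,(190,255,245,315),1),("side",s,(195,270,200,260),1)):
    W=cloud(i); m=np.zeros(W.shape[:2],bool); m[r0:r1,c0:c1]=1
    g=i["pixels"].astype(int); sat=g.max(2)-g.min(2)
    hsv=cv2.cvtColor(i["pixels"],cv2.COLOR_RGB2HSV)
    o=m&(hsv[...,0]<18)&(hsv[...,1]>150)&(hsv[...,2]>110)&(W[...,2]>.03)
    nc,l,st,ce=cv2.connectedComponentsWithStats(o.astype(np.uint8))
    for j in range(1,nc): 
        if st[j,4]>3: print(n,"pad",st[j,4],ce[j],np.median(W[l==j],0),ray(i,ce[j],.06))
    # plate: height contour, plate-level
    mk=(m&(g.max(2)<(45 if n=="top" else 60))).astype(np.uint8)
    mk=cv2.morphologyEx(mk,cv2.MORPH_OPEN,np.ones((2,2)))
    if n=="top": 
        c=max(cv2.findContours(mk,0,1)[0],key=cv2.contourArea)
        P=ray(i,c[:,0],.010)[:,:2].astype(np.float32); R=cv2.minAreaRect(P); print("plate",R)
    for lo,hi in((.054,.066),(.115,.15),(.148,.17)):
        q=m&(W[...,2]>lo)&(W[...,2]<hi); Q=W[q].astype(np.float32)
        if len(Q)>4: print(n,lo,len(Q),Q.mean(0),Q[:,2].max(),cv2.minAreaRect(np.ascontiguousarray(Q[:,:2])) )
    z=W[m][:,2]; print("hist",np.histogram(z,bins=np.arange(0,.19,.01))[0])
E
```

```text
top pad 36 [273.05555556 220.86111111] [ 0.48855137 -0.04025359  0.06120256] [[ 0.48885911 -0.04044216  0.06      ]]
plate ((0.48183128237724304, -0.06080683320760727), (0.12687425315380096, 0.11892960220575333), 76.22111511230469)
top 0.054 359 [ 0.48509878 -0.05516867  0.06008371] 0.064966425 ((0.4844028651714325, -0.05617811158299446), (0.08411391079425812, 0.05682472512125969), 76.34490966796875)
top 0.115 5 [ 0.48400897 -0.04565256  0.12908791] 0.1419367 ((0.48530513048171997, -0.04599286988377571), (0.0001643166469875723, 0.02166452631354332), 75.63056945800781)
top 0.148 95 [ 0.48472238 -0.05596319  0.1629816 ] 0.16958623 ((0.4844888150691986, -0.05617915838956833), (0.021660808473825455, 0.02955114096403122), 77.75677490234375)
hist [2114  619   90    5    8  171  197    2    0    0    2    1    3    1
    1   20   75    0]
side pad 31 [229.58064516 235.58064516] [ 0.47731573 -0.07229636  0.06103643] [[ 0.47836491 -0.07198426  0.06      ]]
side 0.054 342 [ 0.4786559  -0.06531207  0.06008185] 0.065918446 ((0.4820862412452698, -0.057128384709358215), (0.08678171783685684, 0.05684351921081543), 76.87835693359375)
side 0.115 107 [ 0.47962078 -0.06411156  0.1330033 ] 0.1493741 ((0.48125672340393066, -0.05805245786905289), (0.020853901281952858, 0.029789520427584648), 72.74742126464844)
side 0.148 118 [ 0.48153773 -0.05873381  0.15987235] 0.16857448 ((0.4828108549118042, -0.055156029760837555), (0.027116741985082626, 0.030061781406402588), 76.64327239990234)
hist [1874  567   50   65   69  202  199   22   28   43   15   19   36   25
   35   51   60    1]
```

```bash
cat >> h.py <<'E'
from scipy.spatial.transform import Rotation as Ro
C=np.array([0.4835,-0.0565,0]); yaw=np.deg2rad(-13.5)
S=Ro.from_euler('z',yaw)
def tool0(flip): # tool y along +-socket y, z down
    return S*Ro.from_matrix(np.array([[1,0,0],[0,-1,0],[0,0,-1.]]) if flip else np.array([[-1,0,0],[0,1,0],[0,0,-1.]]))
def lean(th,h,flip,lift=0.,c=C):
    """pylon leaned by th to +y about the rounded edge; h = TCP height above underside"""
    pv=np.array([0,4*np.sign(th),12])/1000; L=Ro.from_euler('x',-th)
    p=L.apply(np.array([0,0,h])-pv)+pv+[0,0,.010+lift]
    return c+S.apply(p),(S*L*tool0(flip)).as_quat()
E
python3 - <<'E'
from h import *
best=None
for f in(0,1):
    q=r.inverse_kinematics(C+[0,0,.25],tool0(f).as_quat()); print(f,q)
    if q is not None and (best is None or abs(q[5])<best[0]): best=(abs(q[5]),f)
f=best[1]; print("flip",f)
r.set_gripper(1.0,60)
r.move_to(C+[0,0,.25],tool0(f).as_quat())
r.move_linear(C+[0,0,.141],vel=.08)
print(r.current_contact_force())
r.set_gripper(0.0,60); print(r.current_opening(),r.current_finger_force(),r.current_contact_force(),r.current_tool_pos(),r.current_t())
i=optics.get_image("side"); cv2.imwrite("pics/g.png",cv2.resize(i["pixels"][140:300,150:320],None,fx=3,fy=3)[...,::-1])
E
```

```text
0 [-2.11998277e-01  2.12556632e-01  1.78465331e+00 -4.44089210e-16
  1.14438271e+00 -1.54717515e+00]
1 [-2.11998277e-01  2.12556632e-01  1.78465331e+00 -4.44089210e-16
  1.14438271e+00  1.59441750e+00]
flip 0
[-0.19594916  0.00821274  0.03085881]
0.21743968822984977 59.385902881622314 [-0.18646473  0.48245435  3.30545661] [ 0.48374965 -0.05646759  0.14128903] 4.8083
```

View pics/g.png

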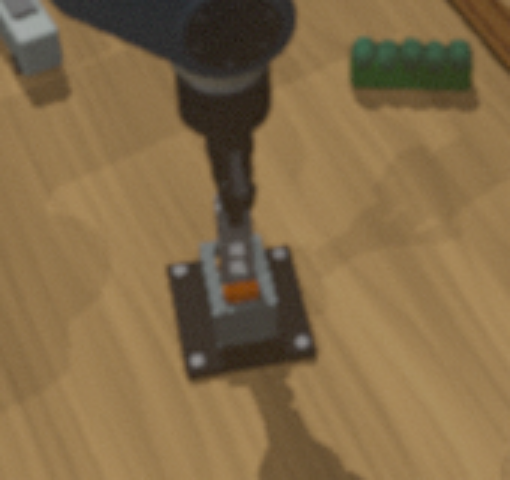

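The fingers have closed on the pylon's top panel: 18.5 mm opening, 59 N, and almost no side force. The pad nearest the camera is at (240,290). Next I rock it.

```bash
cat > rock.py <<'E'
from h import *
import sys
r.set_gripper(0.0,100)
def go(ths):
    for th in ths:
        p,q=lean(th,.131,0,.0008); r.move_linear(p,q,vel=.04)
        print(round(th,3),r.current_contact_force().round(1),r.current_torque().round(2),round(r.current_t(),2))
go([.08,.16,.22,.25]); i=optics.get_image("top"); cv2.imwrite("pics/a.png",i["pixels"][...,::-1])
go([.12,0.])
go([-.08,-.16,-.22,-.25]); go([-.12,0.])
i=optics.get_image("side"); np.savez("s2.npz",**i); cv2.imwrite("pics/b.png",cv2.resize(i["pixels"][190:280,190:270],None,fx=6,fy=6)[...,::-1])
E
python3 rock.py
```

```text
0.08 [-4.1 -5.1  1.6] [-0.41  0.56  3.04] 5.52
0.16 [-2.5 -6.   3.4] [-0.57  0.61  2.77] 5.91
0.22 [-2.  -6.4  4.3] [-0.57  0.89  2.7 ] 6.23
0.25 [-1.9 -6.9  5.7] [-0.68  0.97  2.69] 6.48
0.12 [1.4 8.1 4.7] [1.23 0.24 2.71] 7.07
0.0 [ 2.5 10.1  6.5] [ 1.53 -0.22  2.8 ] 7.58
-0.08 [2.9 9.9 2.4] [ 1.56 -0.71  2.85] 7.97
-0.16 [ 4.9 10.6 -1.3] [ 1.55 -1.1   2.72] 8.36
-0.22 [ 4.4 10.2 -1.8] [ 1.52 -1.34  2.61] 8.68
-0.25 [ 3.3 11.1 -0.9] [ 1.55 -1.37  2.64] 8.93
-0.12 [-2.9 -4.6  3.8] [-0.32 -0.05  2.71] 9.47
0.0 [-3.2 -3.5  7. ] [-0.3   0.32  2.77] 9.97
```

View pics/b.png

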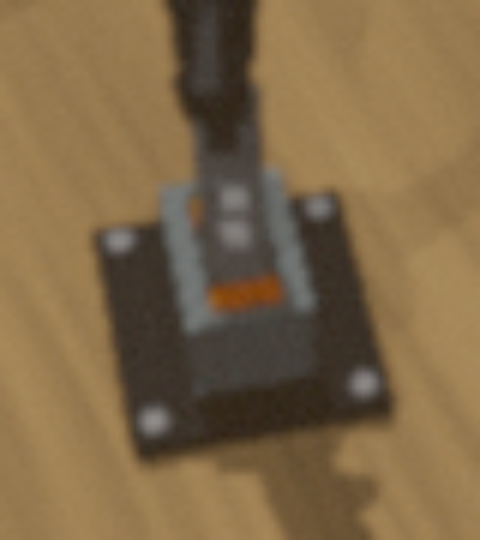

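The near (-y) pad at (245,295) now sits against the box end wall, with a clear gap to the pylon. The far pad is mostly hidden. I'll lift in small steps while watching the force.

```bash
python3 - <<'E'
from h import *
i=dict(np.load("s2.npz")); hsv=cv2.cvtColor(i["pixels"],cv2.COLOR_RGB2HSV); W=cloud(i)
o=(hsv[...,0]<18)&(hsv[...,1]>150)&(hsv[...,2]>110)&(W[...,2]>.03); o[:195]=0;o[270:]=0;o[:,:200]=0;o[:,260:]=0
y=S.inv().apply(np.median(W[o&(np.arange(384)[:,None]>228)],0)-C); y0=S.inv().apply(np.array([.47731573,-.07229636,.061])-C); print("right pad shift",y-y0)
f0=r.current_contact_force(); q=tool0(0).as_quat()
for k in range(1,13):
    p,_=lean(0,.131,0,.0008+.003*k); r.move_linear(p,q,vel=.03)
    f=r.current_contact_force(); print(3*k,(f-f0).round(1),r.current_opening())
    if abs(f-f0)[2]>20:
        r.move_linear(lean(0,.131,0,.0008)[0],q,vel=.03); print("BLOCKED"); break
print(r.current_t())
E
```

```text
right pad shift [ 0.00178566 -0.01007384 -0.00052966]
3 [  2.9   3.6 -10.3] 0.205804297528479
6 [  1.7   4.  -10.3] 0.1983231062005828
9 [  1.6   4.4 -10.1] 0.20397500863068674
12 [  2.7   3.3 -10.9] 0.2048772581802397
15 [  1.9   4.2 -10.9] 0.20335209827819323
18 [  3.1   3.6 -11.2] 0.20898143386140805
21 [  2.5   3.2 -10.6] 0.20759985755314933
24 [ 2.3  4.2 -9.7] 0.20513398740065825
27 [ 2.3  3.9 -9.9] 0.20503854085203332
30 [  3.2   3.8 -10.8] 0.20802744100818713
33 [ 2.4  3.5 -9.7] 0.20551868102896592
36 [  2.6   3.7 -10.7] 0.20272362300943894
13.1583
```

The foot came free with no rise in force, so I lift it to its final height and check.

```bash
python3 - <<'E'
from h import *
r.move_linear(lean(0,.131,0,.072)[0],tool0(0).as_quat(),vel=.04); r.sleep(.8)
print(r.current_contact_force(),r.current_opening(),r.current_finger_force(),r.current_tool_pos(),r.current_t())
i=optics.get_image("side"); cv2.imwrite("pics/c.png",cv2.resize(i["pixels"][150:280,170:290],None,fx=4,fy=4)[...,::-1])
W=cloud(i); m=np.zeros((384,512),bool); m[170:260,205:255]=1
L=S.inv().apply(W[m]-C); k=(L[:,2]>.068)&(L[:,2]<.14)&(abs(L[:,:2]).max(1)<.04); L=L[k]; print(k.sum(),L[:,2].min())
for z in np.arange(.068,.14,.012):
    b=L[(L[:,2]>=z)&(L[:,2]<z+.012)]; print(round(z,3),len(b),b.min(0).round(4) if len(b) else '',b.max(0).round(4) if len(b) else '')
E
```

```text
[ 0.80705101 -0.09340759 -2.71744295] 0.20302334979176154 100.83495497703552 [ 0.48348635 -0.05652253  0.2129809 ] 14.9917
187 0.08377604857078569
0.068 0  
0.08 11 [-0.0162 -0.0145  0.0838] [0.0095 0.0091 0.0919]
0.092 35 [-0.0163 -0.018   0.0923] [0.0127 0.0064 0.1033]
0.104 52 [-0.0161 -0.0189  0.1044] [0.014  0.0029 0.1154]
0.116 38 [-0.0162 -0.019   0.1161] [ 0.012  -0.0027  0.1278]
0.128 51 [-0.0162 -0.0131  0.1281] [0.0125 0.0098 0.1399]
0.14 0
```

View pics/c.png

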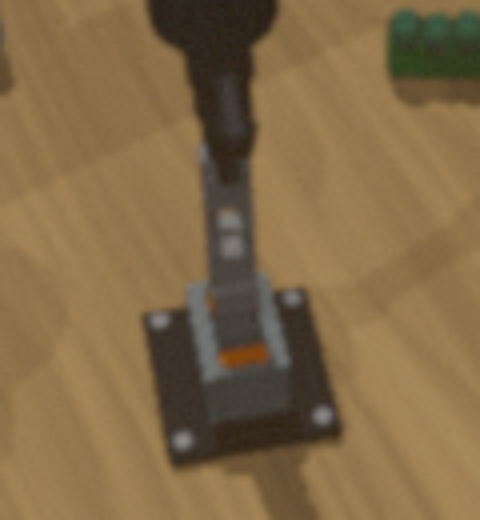

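The pylon hangs upright over the socket with its underside near z = 0.082, about 2 cm above the rim. It is held at 100 N and its faces are vertical.

```bash
python3 -c "
from h import *
print(r.hand_in())"
```

```text
the job is handed in; nothing more can be done
None
```

I rocked the pylon to both sides, lifted it free, and handed the job in with it held upright about 2 cm above the socket's top, the arm clear of the toys and rack; the far (+y) pad was never measured, but the foot came out with no rise in force, and no verdict came back.

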